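# Gauge the bore depth of a shoe last

### The job

Take the depth rod from its wooden stand, slide it into the bore on top of the green shoe last and push it down, cork disc and all, until it bottoms; confirm with a firm push without forcing it, then let go and leave the rod standing in the bore. Then slide the pointer beside the last up until its red tongue is level with the top of the rod's blue knob, so that the exposed length can be read there, and let go. Leave the other things on the bench where they are.

Things in the scene. Friction and masses are not known exactly. Their poses are not given: they have to be found in the camera images.
- rod: loose aluminium depth rod, 110 g, 14 mm across, foot tapered to 10 mm, blue round knob on top (26 mm across, 22 mm tall: grip it round the sides); 165 mm from foot to knob top. Origin: centre of the foot's underside; z up the rod. It starts upright in the wooden stand, foot 10 mm above the bench.
- rod_top (a point): centre of the flat top of the rod's blue knob, 165 mm above the rod's foot
- stand: fixed light wooden block 80 x 80 x 45 mm whose central hole (15.6 mm across, 35 mm deep) holds the rod upright. Origin: centre of its underside on the bench.
- last: fixed plywood board with a green shoe last, toe to local +x. Origin: on the bench under the bore; z up. The bore is a vertical blind hole 15.6 mm across in the brass plate on the last's top (44 x 44 mm, 102 mm above the bench); its unseen bottom lets the rod in 45 to 72 mm. A dark column for the pointer stands at local (0, +110) mm, its collar 36 mm across, 128 mm high.
- bore_mouth (a point): centre of the bore's mouth, in the top face of the brass plate; the mouth is countersunk by 5 mm at 45 degrees (25 mm across at the top face)
- cork: cork disc stuck part way down the bore, 10 to 20 mm above its lowest place; origin: centre of its upper face. Friction of 4 N: it carries the rod's weight, slides under a push until it lies on the solid bottom, and stays where left. Bottomed: 15 N moves it no further. Firm push: over 8 N on the cork, kept for over a quarter second at rest; forcing: over 35 N on it or, jamming included, 60 N on the last.
- pointer (a joint): height of the sliding pointer stem in m: 0 = lowest, 0.085 = highest, grows upward. The stem slides straight up and down in the column with about 4 N of friction and stays where it is left. It starts low, always well below its final height.
- pointer_tip (a point): tip of the pointer's red tongue, on its upper face; the tongue is 5 mm thick, points from the stem towards the bore and ends 65 mm from the bore's axis. 150 mm above the bench at joint 0.
- pointer_knob (a point): middle of the stem's black round knob (26 mm across, 22 mm tall), 33 mm above and 45 mm to the side of the tongue's tip: grip it round its sides from above. The knob's underside is 22 mm above the tongue.
- tin: open steel tin 90 x 90 x 35 mm, bystander
- brush: brush lying on the bench, bystander
- can: can with a yellow label, 80 mm across, 100 mm tall, bystander
- spool: red spool, 44 mm across, 55 mm tall, bystander
- heel: black rubber heel block 75 x 66 x 28 mm, bystander
- mug: blue mug 85 mm tall, bystander
Mind the look-alikes: they are no part of the job. Of the things that look like the rod, the largest one is meant.

How it is judged (in metres and radians):
On the way, in this order (a step that is already met when the one before it is completed fails the run):
1. the rod stands in the bore on the cork and is pressed on its solid bottom with more than 8 N, no longer moving (horizontal distance between rod and bore_mouth below 0.005 m and distance between rod and cork below 0.005 m and contact force between rod and cork above 8 N and linear speed of rod below 0.006 m/s), for 0.25 s.
2. the red tongue is level with the top of the rod's knob (horizontal distance between rod and bore_mouth below 0.005 m and distance between rod and cork below 0.005 m and z of pointer_tip in the frame of rod_top between -0.004 and 0.004 m), for 0.2 s.
At the end, for the whole second after the job is handed in: The rod stands free and at rest in the bore, its foot on the bottomed cork (within 5 mm of the centre of the cork's upper face and of the bore's axis, tilt under 0.06 rad), and the pointer rests with the upper face of its tongue within 4 mm of the height of the rod's top (all of step 2 and linear speed of rod below 0.01 m/s and velocity of joint pointer between -0.003 and 0.003 m/s and angle between rod's own z axis and vertical below 0.06 rad); the robot touches nothing.
It fails at once if the rod is forced: more than 35 N on the cork, or more than 60 N on the last in all (contact force between rod and last above 60 N or contact force between rod and cork above 35 N).
It fails at once if a bystander is shifted by more than 30 mm (distance of any of tin, brush, can, spool, heel, mug from where it was at the start of the episode above 0.03 m).
It also fails if it takes over 69 s, if anything falls off the work surface, if the arm or the gripper's body presses on something with over 40 N, if the wrist force passes 120 N, or if a joint passes its speed limit or range.

### The arm

A 7-joint arm with a two-finger parallel gripper is mounted at the origin on the work surface. World frame = base frame: x ahead of the robot, y to its left, z up, the work surface at z = 0. Lengths are in mm, angles in rad, forces in N, time in s.
With the tool pointing down it reaches from about 425 to 875 mm from the base axis. Payload 4.7 kg.
Tool frame: the origin (TCP) lies where the fingers leave the gripper's body, on its centre line; the fingertips stand 73 mm ahead of it and the grasp point (between the pads) lies 54 mm ahead of it (grip_point_offset is the distance from the TCP to the grasp point, in mm); z points along the fingers, y is the direction in which the jaws open and shut (so a half turn about z gives the same grasp; the last joint's range is limited). The gripper opens to 85 mm and grips with 20 to 120 N. Pads are 22 mm wide; open, the fingers measure 114 mm over their backs; the gripper's body (76 mm by 85 mm) begins 54 mm behind the grasp point. The pads swing forward as they close: fully open they stand 13 mm farther back than shut.
Start: joints at [1.15, 0.321, -0.07, 1.45, 0.023, 1.371, -0.057], TCP at [273.783, -589.542, 303.949] pointing down, gripper open.
Joint ranges: [-2.86, 2.86], [-0.3, 2.09], [-1.38, 1.24], [0.06, 2.45], [-1.56, 4.7], [0.09, 2.05], [-2.69, 2.69]. Speed limits (rad/s): [2.57, 2.57, 3.14, 3.14, 3.14, 3.14, 3.14].

### API

Orientations are given as a rotation vector (axis times angle).
In Python, from cell import * gives the robot as it stands.
- The arm moves only by the tool arm_command, never from a script. Its argument "steps" is a list of rows, each a list of 7 numbers: the shift along the world's x, y, z in m, then the turn, a rotation vector about the world's x, y, z in rad, then the closure in counts, from 0 (fully open) to 255 (shut). In form: [[x, y, z, wx, wy, wz, hand], ...]. A call has 1 to 20 rows; each row is the pose to reach, as a shift and turn from the pose commanded when the call began; what a row does not reach only later rows make up. A row lasts 1/8 s, in which the tool goes at most 62.5 mm and 10.7 degrees, less where a joint would pass 70% of its speed; a pose out of reach is approached as far as the arm can. A call with a gripper value outside its range is refused whole. The fingers move at their own pace and stop on an object; "force" is the grip in N (left out, the last holds). Time passes only in rows, so rows that repeat a pose let the fingers close. It gives the time, the measured TCP pose, the force and the opening at its end, in the units of the state.
- get_state(): the state, without advancing time (a new reading comes with each control period).
- get_image(name): name is "side" or "top" or "wrist"; returns a dict with "pixels" (400x640x3 uint8, red, green, blue), "fx", "fy", "cx", "cy" (pixels), "distortion" ([k1, k2, p1, p2, k3] as OpenCV has them; the pictures are not rectified), "pose" (4x4, takes a point from camera to world coordinates); the wrist camera has in their place "T_tool_cam" (4x4, takes a point from camera to tool coordinates, whose origin is the TCP and whose axes are the flange's). Camera axes: x right, y down, z forward; pixel columns grow to the right and rows downward; lengths in mm; the calibration is good to about 2 mm. A picture is of the moment at which its call begins: read the wrist's pose just before it. There is no depth.
- finish_job(): hands the job in, once; it reports no verdict.
The state is a dict: "clock": time; "joint_positions": joint angles; "qvel": joint speeds; "joint_efforts": joint torques, N m; "position": TCP position; "eef_rot": TCP orientation; "ft_force": force on the tool from outside, world axes, zero at the start; "wrist_torque": the same for the moment, N m; "grip_width": opening from 0.0 (shut) to 1.0 (fully open).
Only numpy, scipy, OpenCV 4.12 (cv2) and the standard library are available. Lean on these libraries where they do the work, as an engineer would, in place of code of your own. Each camera call takes 0.05 s, during which the arm holds its last target.

## Working session

There is one attempt and no reset: what is moved stays moved. The work goes in short steps, Python scripts to look and compute and a tool call to move; the robot and the scene stay as the last step left them, time stands still between calls to the robot, and variables do not carry over. Pictures are saved under pics/ and viewed, and the job is handed in when it is done.

Besides the shell and the picture viewer there is one more tool, called after "Request:" in YAML: its name, and indented under it one key for each argument. arm_command: Moves the arm, as the interface text tells. Its arguments: {"type":"object","properties":{"steps":{"type":"array","items":{"type":"array","items":{"type":"number"}}},"force":{"type":"number"}},"required":["steps"]}

```bash
ls; mkdir -p pics; python3 - <<'E'
from cell import *
import cv2
s=get_state();print(s)
for n in ("side","top","wrist"):
    im=get_image(n);cv2.imwrite(f"pics/{n}0.png",im["pixels"][:,:,::-1])
    print(n,{k:v for k,v in im.items() if k!="pixels"})
E
```

```text
pics
{'clock': 0.0, 'joint_positions': array([ 1.15009657,  0.32183923, -0.07012123,  1.45169644,  0.02255913,
        1.37081152, -0.05690189]), 'qvel': array([ 0.00066409, -0.00010356, -0.00068769, -0.00118591,  0.00218402,
        0.00036606, -0.00128308]), 'joint_efforts': array([ 6.78186061e-04, -4.93573987e+01, -3.81636629e-01, -3.14330220e+01,
        1.29707812e-02,  1.14445275e-02, -4.69492647e-06]), 'position': array([ 273.61677852, -589.15048594,  302.80234197]), 'eef_rot': array([-3.06576032e+00, -6.77287878e-01,  7.40801216e-04]), 'ft_force': array([ 0.48076212, -0.35793287, -0.83705042]), 'wrist_torque': array([-0.00871131,  0.05361487, -0.03630196]), 'grip_width': 1.0046320240259867}
side {'fx': 504.62991719751085, 'fy': 504.62991719751085, 'cx': 315.369355312252, 'cy': 196.1473332836586, 'distortion': array([-0.0331466,  0.       ,  0.       ,  0.       ,  0.       ]), 'pose': array([[ 8.09938089e-01, -3.51040050e-01,  4.69862931e-01,
        -1.29636422e+02],
       [-5.86219193e-01, -4.59061470e-01,  6.67539980e-01,
        -9.36841888e+02],
       [-1.86373001e-02,
[... 542 characters left out ...]
2.01745247e-01, -9.79436010e-01,
         1.73469712e+03],
       [ 0.00000000e+00,  0.00000000e+00,  0.00000000e+00,
         1.00000000e+00]])}
wrist {'fx': 329.07616516665036, 'fy': 329.07616516665036, 'cx': 316.54479599364566, 'cy': 197.45263747873426, 'distortion': array([-0.01947361,  0.        ,  0.        ,  0.        ,  0.        ]), 'T_tool_cam': array([[ 1.40858797e-03, -9.47809847e-01, -3.18833043e-01,
         8.35725305e+01],
       [ 9.99999006e-01,  1.35717932e-03,  3.83393899e-04,
        -1.12600440e+00],
       [ 6.93290998e-05, -3.18833266e-01,  9.47810816e-01,
        -7.01634367e+01],
       [ 0.00000000e+00,  0.00000000e+00,  0.00000000e+00,
         1.00000000e+00]])}
```

View pics/side0.png

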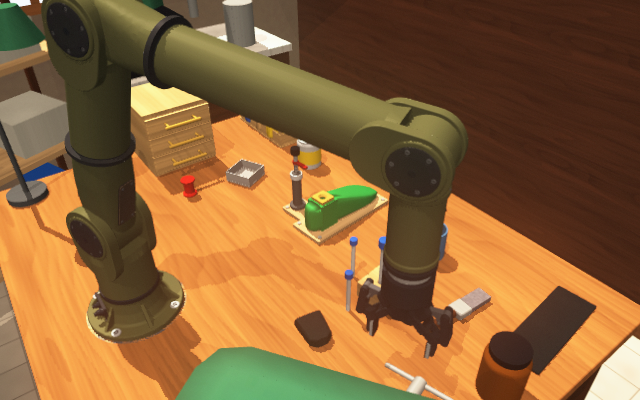

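View pics/top0.png

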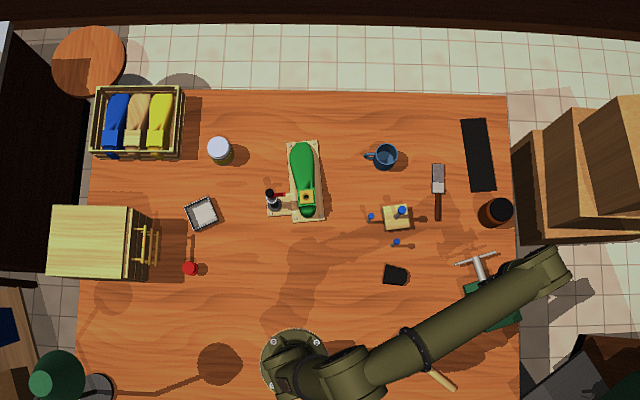

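View pics/wrist0.png

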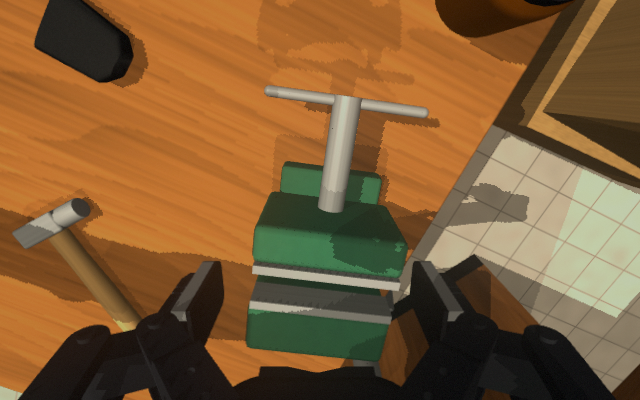

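The side view shows the stand area at about (375,275), with three blue-knobbed rods. The top view shows the stand at (397,217) with knobs at (400,210), (371,216) and (397,242). The last's brass plate is at (306,197) and the pointer column at (272,200). I'll zoom in and measure.

```bash
cat > h.py <<'E'
import numpy as np, cv2
from cell import *
from scipy.spatial.transform import Rotation as R
def campose(im,st=None):
    if "pose" in im: return im["pose"]
    T=np.eye(4);T[:3,:3]=R.from_rotvec(st["eef_rot"]).as_matrix();T[:3,3]=st["position"]
    return T@im["T_tool_cam"]
def K(im): return np.array([[im["fx"],0,im["cx"]],[0,im["fy"],im["cy"]],[0,0,1.]])
def ray(im,uv,z,P):
    p=cv2.undistortPoints(np.array([[uv]],float),K(im),im["distortion"])[0,0]
    d=P[:3,:3]@np.array([p[0],p[1],1]);o=P[:3,3]
    return o+d*(z-o[2])/d[2]
def proj(im,X,P):
    X=np.atleast_2d(X).astype(float);Pi=np.linalg.inv(P)
    r,_=cv2.Rodrigues(Pi[:3,:3])
    return cv2.projectPoints(X,r,Pi[:3,3],K(im),im["distortion"])[0][:,0]
def crop(im,x0,y0,x1,y1,f,name):
    c=im["pixels"][y0:y1,x0:x1,::-1];cv2.imwrite(name,cv2.resize(c,None,fx=f,fy=f,interpolation=cv2.INTER_CUBIC))
E
python3 - <<'E'
from h import *
im=get_image("top");crop(im,250,130,440,270,4,"pics/topc.png")
P=im["pose"]
for n,uv,z in [("stand knob",(400,210),175),("stand top c",(397,217),45),("plate",(306,197),102),("knobL",(371,216),100),("knobB",(397,242),100)]: print(n,ray(im,uv,z,P).round(1))
im=get_image("side");crop(im,270,130,430,330,3,"pics/sidec.png")
E
```

```text
stand knob [ 480.2 -321.2  175. ]
stand top c [ 480.7 -331.6   45. ]
plate [530.9 -29.5 102. ]
knobL [ 473.  -239.3  100. ]
knobB [ 390.4 -322.4  100. ]
```

View pics/topc.png

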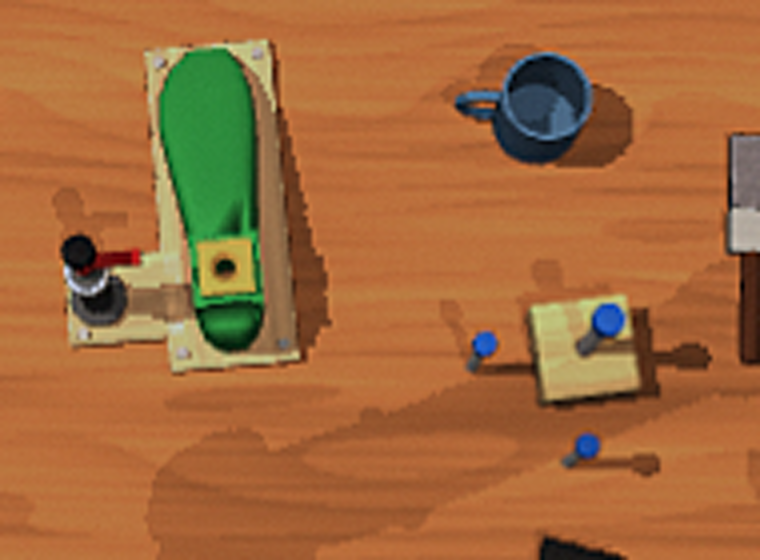

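View pics/sidec.png

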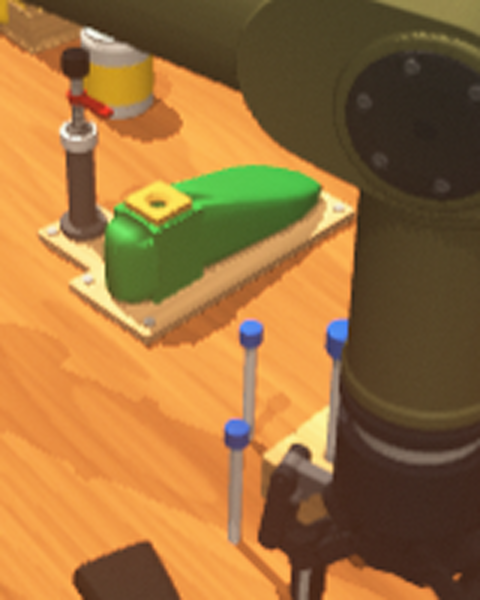

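```bash
python3 - <<'E'
from h import *
im=get_image("top");P=im["pose"]
hsv=cv2.cvtColor(im["pixels"],cv2.COLOR_RGB2HSV)
m=cv2.inRange(hsv,(105,170,90),(125,255,255)); m[:,:350]=0;m[260:]=0;m[:200]=0
n,l,s,c=cv2.connectedComponentsWithStats(m)
for i in range(1,n):
    if s[i,4]>8: print(s[i],c[i],ray(im,c[i],172,P).round(1),ray(im,c[i],130,P).round(1))
E
```

```text
[398 206   8   8  48] [401.5625 209.5   ] [ 482.4 -326.6  172. ] [ 490.3 -333.4  130. ]
[368 213   6   6  22] [370.63636364 215.59090909] [ 461.7 -230.9  172. ] [ 469.  -235.1  130. ]
[394 239   5   5  23] [396.17391304 241.        ] [ 384.5 -308.9  172. ] [ 389.8 -315.2  130. ]
```

Request:
arm_command:
  steps:
    - [0.02, 0.03, 0.026, 0, 0, 0.06, 0]
    - [0.05, 0.065, 0.026, 0, 0, 0.13, 0]
    - [0.08, 0.1, 0.026, 0, 0, 0.21, 0]
    - [0.11, 0.14, 0.026, 0, 0, 0.29, 0]
    - [0.14, 0.18, 0.026, 0, 0, 0.37, 0]
    - [0.17, 0.22, 0.026, 0, 0, 0.45, 0]
    - [0.195, 0.25, 0.026, 0, 0, 0.51, 0]
    - [0.206, 0.262, 0.026, 0, 0, 0.54, 0]
    - [0.206, 0.262, 0.026, 0, 0, 0.54, 0]
    - [0.206, 0.262, 0.026, 0, 0, 0.54, 0]
    - [0.206, 0.262, 0.026, 0, 0, 0.54, 0]

```text
clock: 1.68
position: [478.6, -329.4, 329.8]
eef_rot: [2.778, 1.466, -0.001]
ft_force: [-0.3, 0.4, -0.1]
grip_width: 1.0
```

```bash
python3 - <<'E'
from h import *
st=get_state();im=get_image("wrist");P=campose(im,st)
print(st["position"],st["eef_rot"])
cv2.imwrite("pics/w1.png",im["pixels"][:,:,::-1])
hsv=cv2.cvtColor(im["pixels"],cv2.COLOR_RGB2HSV)
m=cv2.inRange(hsv,(105,150,60),(125,255,255))
n,l,s,c=cv2.connectedComponentsWithStats(m)
for i in range(1,n):
    if s[i,4]>50: print(s[i],c[i],ray(im,c[i],175,P).round(1),ray(im,c[i],164,P).round(1))
print(proj(im,[[481,-328,175],[481,-328,45]],P))
E
```

```text
[ 478.55116588 -329.38854696  329.80234042] [ 2.77824112e+00  1.46632451e+00 -1.16145682e-03]
[236  86  21  23 381] [246.24409449  96.96587927] [ 484.1 -239.2  175. ] [ 482.1 -238.2  164. ]
[305 182  33  32 808] [321.38366337 197.74628713] [ 485.8 -324.7  175. ] [ 483.8 -327.9  164. ]
[223 216  19  18 257] [232.06225681 224.33463035] [ 419.3 -304.7  175. ] [ 414.1 -306.8  164. ]
[[318.43273087 204.79512142]
 [317.78918747 164.57654283]]
```

View pics/w1.png

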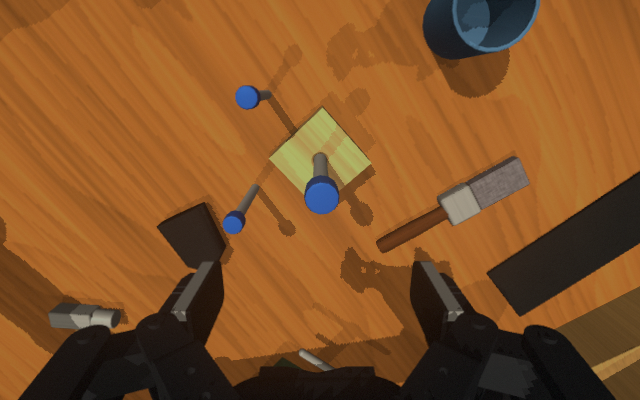

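```bash
python3 - <<'E'
from h import *
st=get_state();im=get_image("wrist");P=campose(im,st)
c=im["pixels"][120:230,250:390,::-1];c=cv2.resize(c,None,fx=5,fy=5,interpolation=cv2.INTER_CUBIC)
for (x,y) in [(483.5,-327,)]:
  for z,r,col in [(175,13,(0,255,255)),(153,13,(255,255,0)),(45,7.8,(0,0,255))]:
    a=np.linspace(0,2*np.pi,60);q=proj(im,np.c_[x+r*np.cos(a),y+r*np.sin(a),0*a+z],P)
    cv2.polylines(c,[((q-[250,120]+.5)*5).astype(int)],True,col,1)
cv2.imwrite("pics/w1c.png",c)
E
```

```text
(no output)
```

View pics/w1c.png

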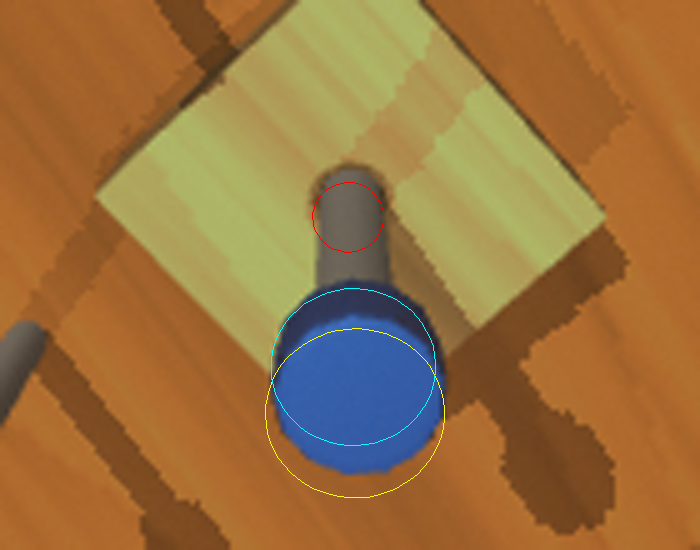

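Request:
arm_command:
  steps:
    - [0.0065, 0.004, 0, 0, 0, 0, 0]
    - [0.0065, 0.004, -0.03, 0, 0, 0, 0]
    - [0.0065, 0.004, -0.06, 0, 0, 0, 0]
    - [0.0065, 0.004, -0.09, 0, 0, 0, 0]
    - [0.0065, 0.004, -0.11, 0, 0, 0, 0]
    - [0.0065, 0.004, -0.114, 0, 0, 0, 0]
    - [0.0065, 0.004, -0.114, 0, 0, 0, 0]
    - [0.0065, 0.004, -0.114, 0, 0, 0, 0]

```text
clock: 2.78
position: [486.9, -323.8, 217.2]
eef_rot: [2.774, 1.471, 0.002]
ft_force: [-0.5, 0.4, 0.6]
grip_width: 1.001
```

```bash
python3 - <<'E'
from h import *
st=get_state();im=get_image("wrist");P=campose(im,st)
print(st["position"],st["eef_rot"],st["ft_force"])
cv2.imwrite("pics/w2.png",im["pixels"][:,:,::-1])
im=get_image("side");cv2.imwrite("pics/s2.png",im["pixels"][:,:,::-1])
E
```

```text
[ 486.94894812 -323.7864822   217.19866083] [2.77401920e+00 1.47052542e+00 1.52186220e-03] [-0.53295282  0.39631631  0.58382707]
```

View pics/w2.png

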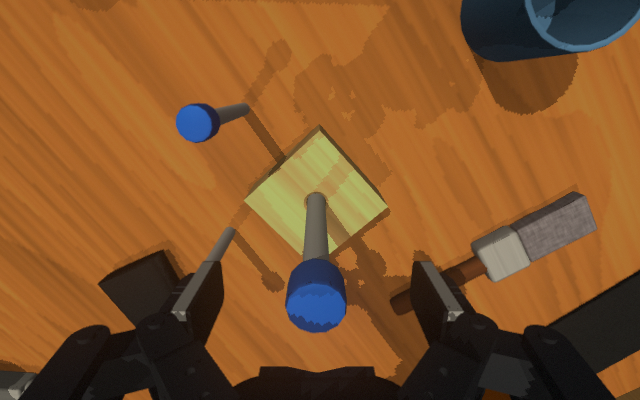

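View pics/s2.png

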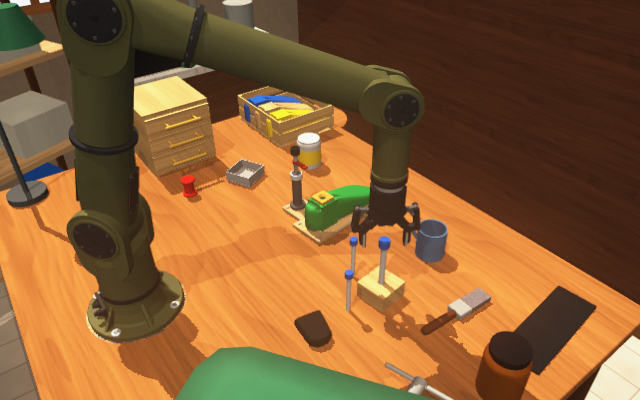

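```bash
python3 - <<'E'
from h import *
st=get_state();im=get_image("wrist");P=campose(im,st)
T=np.eye(4);T[:3,:3]=R.from_rotvec(st["eef_rot"]).as_matrix();T[:3,3]=st["position"]
g=[ (T@[0,0,z,1])[:3] for z in (0,54,73)]
print(np.round(g,1))
print("wrist",proj(im,g,P).round(1), ray(im,(316,306),175,P),ray(im,(316,192),45,P))
im=get_image("side");P=im["pose"];print("side",proj(im,g,P).round(1),proj(im,[[485,-325,175],[485,-325,45]],P).round(1))
for uv,z in [((385,240),175),((381,288),45)]: print(ray(im,uv,z,P).round(1))
crop(im,330,190,440,320,5,"pics/s2c.png")
im=get_image("top");P=im["pose"];print("top",proj(im,[[485,-325,175],[485,-325,45]],P).round(1))
cv2.imwrite("pics/t2.png",im["pixels"][:,:,::-1])
E
```

```text
[[ 486.8 -323.8  217. ]
 [ 486.8 -323.9  163. ]
 [ 486.9 -323.9  144. ]]
wrist [[317.  397.8]
 [316.8 288.4]
 [316.8 266.1]] [ 486.41196078 -323.87239433  175.        ] [ 490.48634538 -317.99794133   45.        ]
side [[385.8 222.4]
 [384.4 241.5]
 [383.9 247.9]] [[384.4 237.9]
 [381.1 280.2]]
[ 481.3 -331.   175. ]
[ 468.  -343.8   45. ]
top [[401.2 208.5]
 [395.  215.7]]
```

View pics/s2c.png

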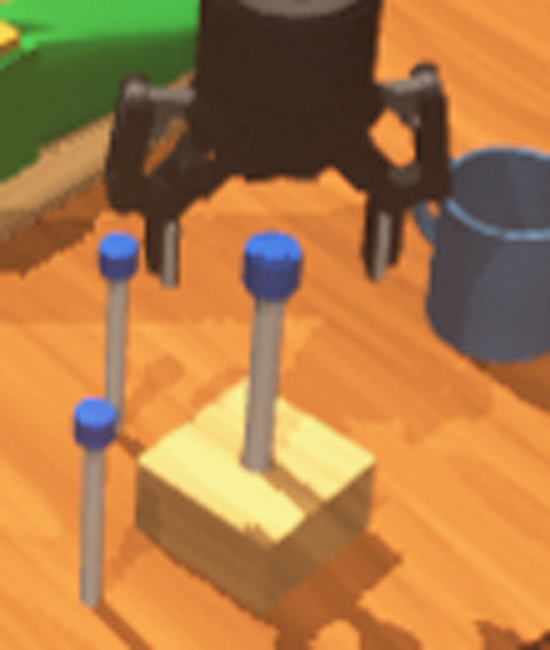

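```bash
python3 - <<'E'
from h import *
st=get_state();im=get_image("wrist");P=campose(im,st)
T=np.eye(4);T[:3,:3]=R.from_rotvec(st["eef_rot"]).as_matrix();T[:3,3]=st["position"]
for z in (60,73):
  print(z,proj(im,[(T@[x,y,z,1])[:3] for y in(-42.5,42.5) for x in (-11,11)],P).round(1).tolist())
crop(im,150,230,490,350,2,"pics/w2c.png")
# top face of knob and hole
W=im
from scipy.optimize import least_squares
S=get_image("side");Tp=get_image("top")
print(st["position"])
obs=[("S",S,S["pose"],(384.4,239.2),(381.6,283.6)),("T",Tp,Tp["pose"],(402,209.7),(396.2,217.3)),("W",W,P,(316,308),(315.8,195))]
for n,i,p,a,b in obs: print(n,ray(i,a,175,p).round(1),ray(i,b,45,p).round(1))
crop(Tp,375,190,425,240,10,"pics/t2c.png")
E
```

```text
60 [[226.0, 300.9], [221.7, 259.2], [407.4, 301.0], [412.0, 259.4]]
73 [[232.7, 285.1], [229.0, 245.9], [400.8, 285.2], [404.6, 246.1]]
[ 486.43512    -323.66794405  216.46995431]
S [ 482.  -328.2  175. ] [ 478.6 -334.    45. ]
T [ 481.2 -327.4  175. ] [ 479.6 -328.9   45. ]
W [ 485.7 -324.2  175. ] [ 488.6 -319.5   45. ]
```

View pics/w2c.png

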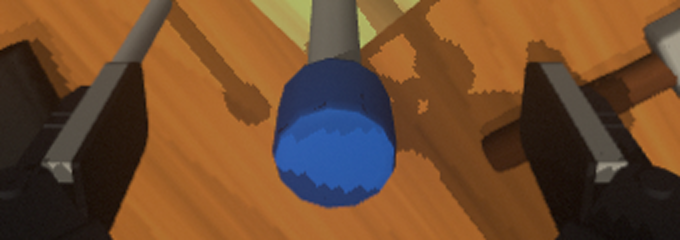

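View pics/t2c.png

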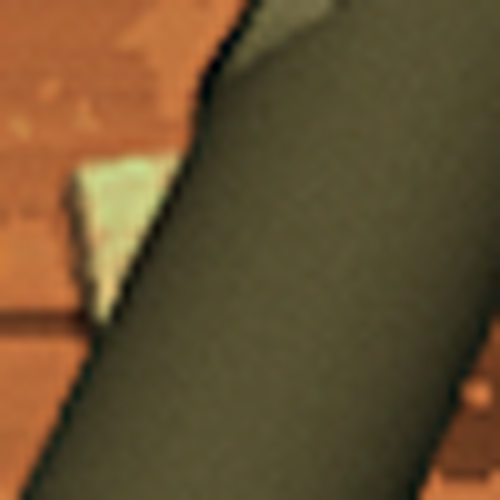

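Request:
arm_command:
  steps:
    - [-0.002, -0.0025, -0.003, 0, 0, 0, 0]
    - [-0.002, -0.0025, -0.003, 0, 0, 0, 120]
    - [-0.002, -0.0025, -0.003, 0, 0, 0, 200]
    - [-0.002, -0.0025, -0.003, 0, 0, 0, 255]
    - [-0.002, -0.0025, -0.003, 0, 0, 0, 255]
    - [-0.002, -0.0025, -0.003, 0, 0, 0, 255]
    - [-0.002, -0.0025, -0.003, 0, 0, 0, 255]
    - [-0.002, -0.0025, -0.003, 0, 0, 0, 255]
  force: 80

```text
clock: 4.18
position: [484.5, -326.2, 213.2]
eef_rot: [2.775, 1.471, 0.001]
ft_force: [0.7, -0.2, 2.1]
grip_width: 0.282
```

```bash
python3 - <<'E'
from h import *
st=get_state();im=get_image("wrist");P=campose(im,st)
print(st["position"],st["eef_rot"],st["ft_force"],st["grip_width"]*85)
cv2.imwrite("pics/w3.png",im["pixels"][:,:,::-1])
im=get_image("side");crop(im,330,190,440,320,5,"pics/s3.png")
E
```

```text
[ 484.4793172  -326.17655327  213.24728477] [2.77508204e+00 1.47099689e+00 5.02222757e-04] [ 0.73959397 -0.16431275  2.06501054] 23.955775030945087
```

View pics/w3.png

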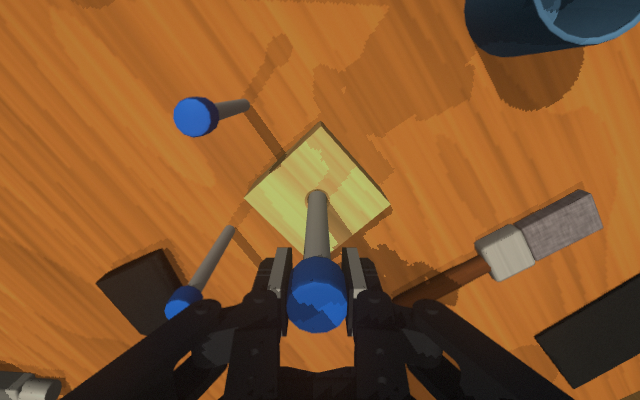

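View pics/s3.png

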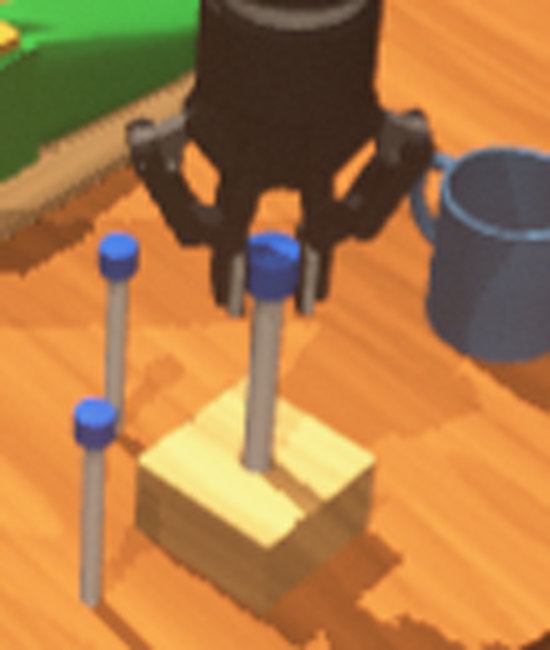

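Request:
arm_command:
  steps:
    - [0, 0, 0.02, 0, 0, 0, 255]
    - [0, 0, 0.05, 0, 0, 0, 255]
    - [0, 0, 0.08, 0, 0, 0, 255]
    - [0, 0, 0.11, 0, 0, 0, 255]
    - [0, 0.01, 0.13, 0, 0, 0.03, 255]
    - [0.006, 0.035, 0.135, 0, 0, 0.11, 255]
    - [0.013, 0.065, 0.135, 0, 0, 0.2, 255]
    - [0.02, 0.1, 0.135, 0, 0, 0.3, 255]
    - [0.027, 0.135, 0.135, 0, 0, 0.4, 255]
    - [0.035, 0.17, 0.135, 0, 0, 0.5, 255]
    - [0.042, 0.2, 0.135, 0, 0, 0.59, 255]
    - [0.047, 0.225, 0.135, 0, 0, 0.65, 255]
    - [0.05, 0.236, 0.135, 0, 0, 0.69, 255]
    - [0.05, 0.236, 0.135, 0, 0, 0.69, 255]
    - [0.05, 0.236, 0.135, 0, 0, 0.69, 255]

```text
clock: 6.15
position: [534.1, -91.7, 347.8]
eef_rot: [2.117, 2.321, -0.001]
ft_force: [0.7, -0.2, -0.0]
grip_width: 0.28
```

```bash
python3 - <<'E'
from h import *
st=get_state();im=get_image("wrist");P=campose(im,st)
print(st["position"],st["eef_rot"],st["ft_force"],st["grip_width"]*85)
cv2.imwrite("pics/w4.png",im["pixels"][:,:,::-1])
im=get_image("side");crop(im,260,120,440,320,3,"pics/s4.png")
E
```

```text
[534.12648258 -91.66343003 347.76087609] [ 2.11743320e+00  2.32056645e+00 -1.17092137e-03] [ 0.69647892 -0.18949288 -0.0192232 ] 23.820471588912383
```

View pics/w4.png

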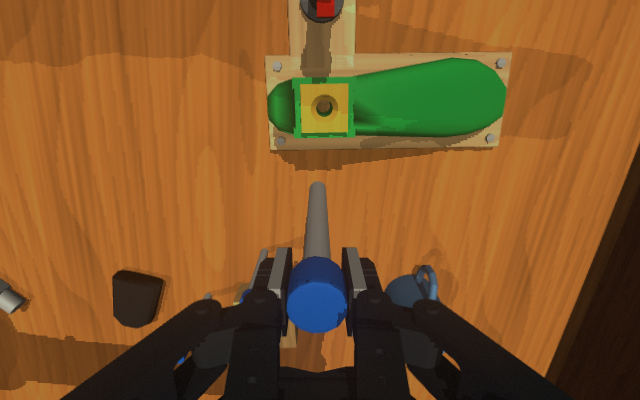

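View pics/s4.png

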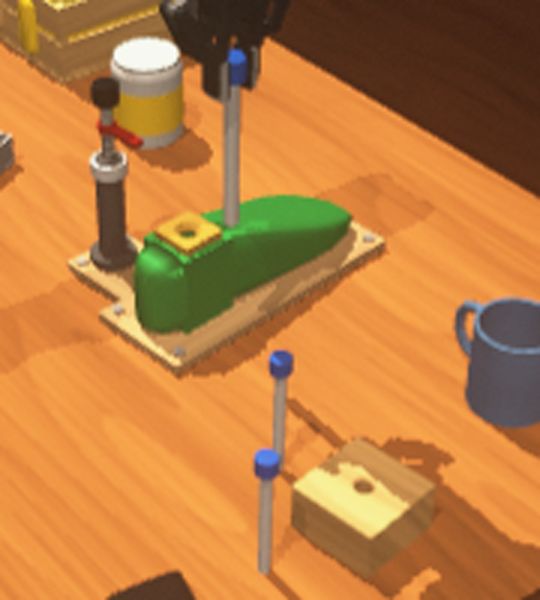

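```bash
python3 - <<'E'
from h import *
st=get_state();im=get_image("wrist");P=campose(im,st)
T=np.eye(4);T[:3,:3]=R.from_rotvec(st["eef_rot"]).as_matrix();T[:3,3]=st["position"]
print(st["position"],"foot pred",proj(im,[(T@[0,0,203,1])[:3],(T@[0,0,38,1])[:3]],P).round(1),"side",proj(S:=get_image("side"),[(T@[0,0,203,1])[:3],(T@[0,0,38,1])[:3]],S["pose"]).round(1))
print("bore W",ray(im,(324,107),102,P).round(1))
crop(im,270,60,380,220,5,"pics/w4c.png")
crop(S,295,120,375,230,6,"pics/s4c.png")
t=get_image("top");print("bore T",ray(t,(305.6,196.1),102,t["pose"]).round(1));crop(t,260,170,330,230,8,"pics/t4c.png")
E
```

```text
[534.09196006 -91.56631295 347.8034724 ] foot pred [[315.2 188.4]
 [313.8 311.3]] side [[337.  193.3]
 [337.4 137.2]]
bore W [536.  -25.2 102. ]
bore T [533.9 -28.1 102. ]
```

View pics/w4c.png

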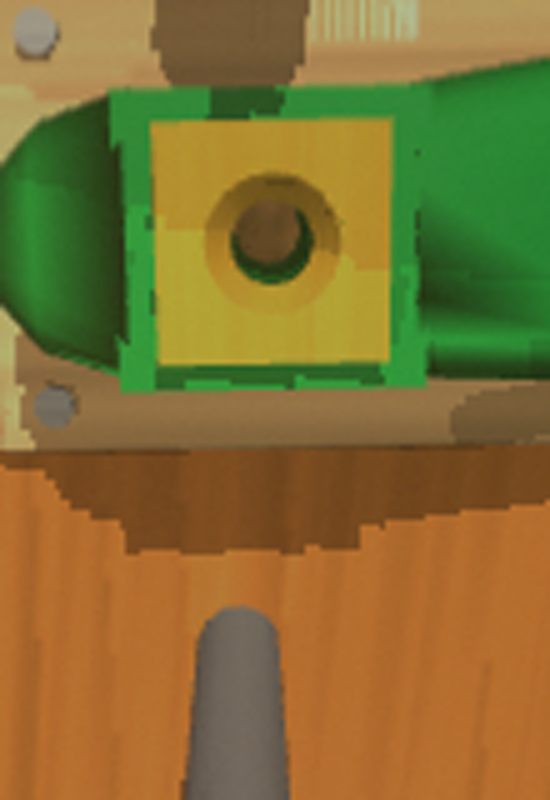

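View pics/s4c.png

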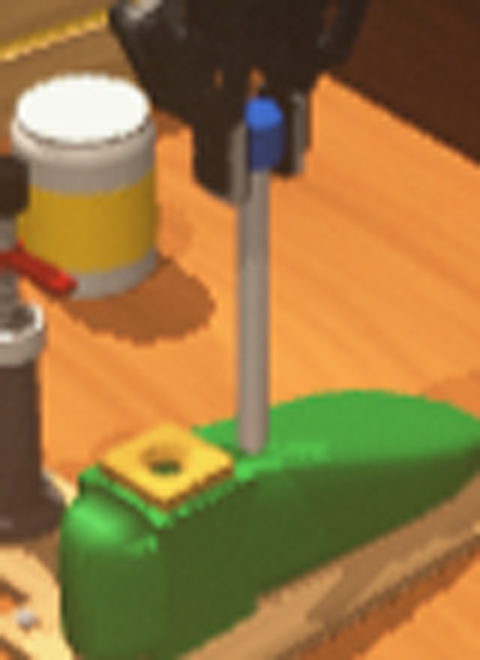

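View pics/t4c.png

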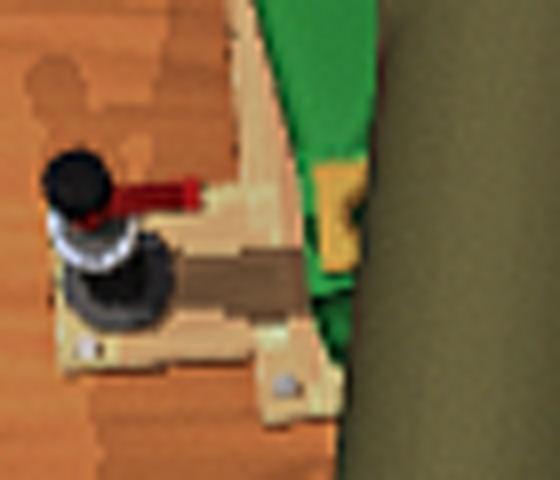

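```bash
python3 - <<'E'
from h import *
im=get_image("wrist");print(im["T_tool_cam"].round(4), R.from_matrix(im["T_tool_cam"][:3,:3]).as_euler("xyz",True)); print(im["cx"],im["cy"],im["fx"])
E
```

```text
[[ 1.40000e-03 -9.47700e-01 -3.19100e-01  8.37212e+01]
 [ 1.00000e+00  1.20000e-03  9.00000e-04  9.13500e-01]
 [-5.00000e-04 -3.19100e-01  9.47700e-01 -7.01655e+01]
 [ 0.00000e+00  0.00000e+00  0.00000e+00  1.00000e+00]] [-1.86104383e+01  2.97874831e-02  8.99193596e+01]
316.54479599364566 197.45263747873426 329.07616516665036
```

```bash
python3 - <<'E'
from h import *
st=get_state()
for i in range(6): 
    im=get_image("wrist");print(im["T_tool_cam"][:3,3].round(2),im["T_tool_cam"][0,1:3].round(4))
for i in range(3): 
    im=get_image("top");print(im["pose"][:3,3].round(2));im=get_image("side");print(im["pose"][:3,3].round(2))
print(st["clock"],get_state()["clock"])
E
```

```text
[ 83.72   0.91 -70.17] [-0.9477 -0.3191]
[ 83.72   0.91 -70.17] [-0.9477 -0.3191]
[ 83.72   0.91 -70.17] [-0.9477 -0.3191]
[ 83.72   0.92 -70.17] [-0.9477 -0.3191]
[ 83.72   0.92 -70.17] [-0.9477 -0.3191]
[ 83.72   0.92 -70.17] [-0.9477 -0.3191]
[ 188.11  -72.68 1734.7 ]
[-129.64 -936.84  896.7 ]
[ 188.11  -72.68 1734.7 ]
[-129.64 -936.84  896.7 ]
[ 188.11  -72.68 1734.7 ]
[-129.64 -936.84  896.7 ]
6.45 7.05
```

```bash
python3 - <<'E'
from h import *
st=get_state();im=get_image("wrist");P=campose(im,st)
f=ray(im,(317.5,186),144.6,P);b=ray(im,(324,108.1),102,P);k=ray(im,(317,308.5),309.6,P)
print(st["position"],f,b,b-f,k)
S=get_image("side");p=S["pose"]
f=ray(S,(295+254/6-.5,120+448/6-.5-1),144.6,p);b=ray(S,(295+166/6-.5,120+460/6-.5),102,p);print("side",f,b,b-f)
E
```

```text
[534.29116451 -90.04485717 347.92628125] [536.10065816 -87.77255183 144.6       ] [536.21339554 -24.62584638 102.        ] [  0.11273738  63.14670545 -42.6       ] [535.45429293 -88.84897113 309.6       ]
side [534.36716478 -90.66958074 144.6       ] [531.4991523  -29.73054988 102.        ] [ -2.86801248  60.93903086 -42.6       ]
```

Request:
arm_command:
  steps:
    - [0, 0.015, 0, 0, 0, 0, 255]
    - [-0.001, 0.035, 0, 0, 0, 0, 255]
    - [-0.001, 0.053, 0, 0, 0, 0, 255]
    - [-0.001, 0.062, -0.01, 0, 0, 0, 255]
    - [-0.001, 0.062, -0.025, 0, 0, 0, 255]
    - [-0.001, 0.062, -0.035, 0, 0, 0, 255]
    - [-0.001, 0.062, -0.035, 0, 0, 0, 255]
    - [-0.001, 0.062, -0.035, 0, 0, 0, 255]

```text
clock: 8.15
position: [533.4, -28.6, 313.0]
eef_rot: [2.116, 2.322, 0.0]
ft_force: [0.1, 0.3, 0.1]
grip_width: 0.282
```

```bash
python3 - <<'E'
from h import *
st=get_state();im=get_image("wrist");P=campose(im,st)
print(st["position"],st["eef_rot"],st["ft_force"],st["grip_width"]*85)
crop(im,240,120,400,260,5,"pics/w5.png")
im=get_image("side");crop(im,280,130,380,240,5,"pics/s5.png")
E
```

```text
[533.4224813  -28.59748763 313.0320021 ] [2.11563591e+00 2.32223444e+00 2.34444250e-04] [0.09590621 0.30017084 0.09046132] 23.927869331310433
```

View pics/w5.png

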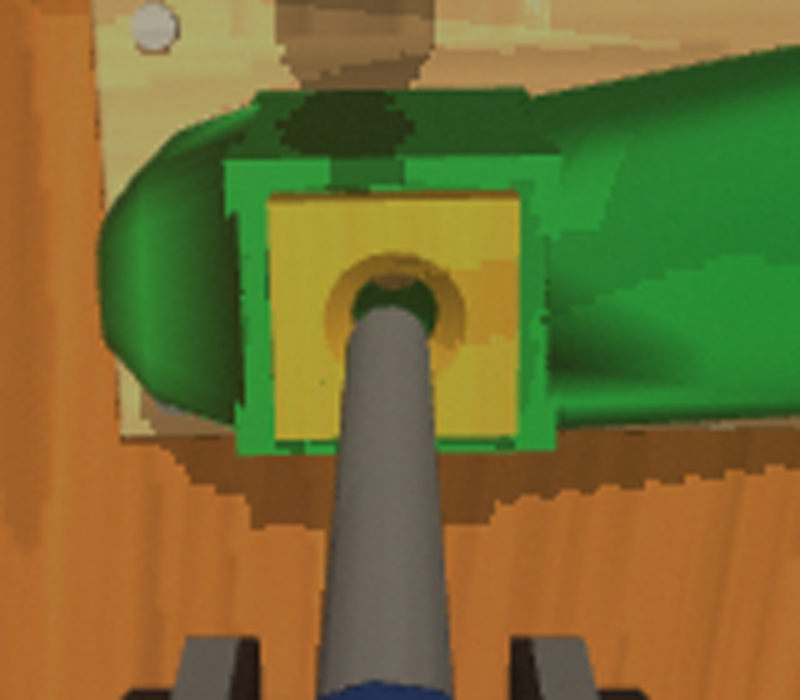

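View pics/s5.png

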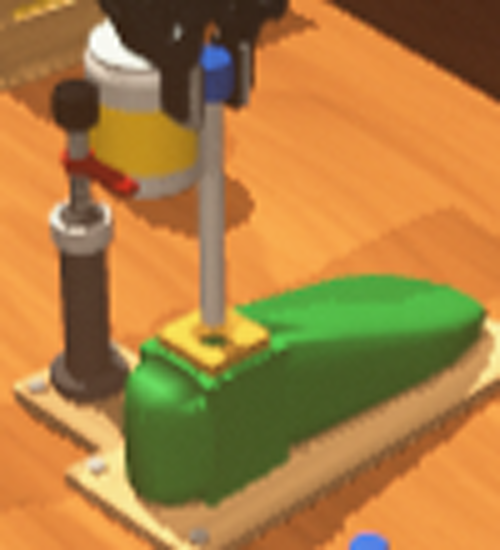

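Request:
arm_command:
  steps:
    - [0.0005, 0, -0.004, 0, 0, 0, 255]
    - [0.0005, 0, -0.008, 0, 0, 0, 255]
    - [0.0005, 0, -0.012, 0, 0, 0, 255]
    - [0.0005, 0, -0.016, 0, 0, 0, 255]
    - [0.0005, 0, -0.02, 0, 0, 0, 255]
    - [0.0005, 0, -0.024, 0, 0, 0, 255]
    - [0.0005, 0, -0.028, 0, 0, 0, 255]
    - [0.0005, 0, -0.028, 0, 0, 0, 255]

```text
clock: 9.25
position: [533.8, -28.0, 284.6]
eef_rot: [-2.114, -2.323, -0.0]
ft_force: [0.6, -0.1, -0.8]
grip_width: 0.281
```

```bash
python3 - <<'E'
from h import *
st=get_state();print(st["position"],st["eef_rot"],st["ft_force"],st["wrist_torque"])
im=get_image("side");crop(im,280,130,380,240,5,"pics/s6.png")
E
```

```text
[533.75296095 -27.99667699 284.59386169] [-2.11437633e+00 -2.32332533e+00 -1.76102703e-05] [ 0.64093565 -0.08936357 -0.8090468 ] [ 0.06294809 -0.1230914   0.03639812]
```

View pics/s6.png

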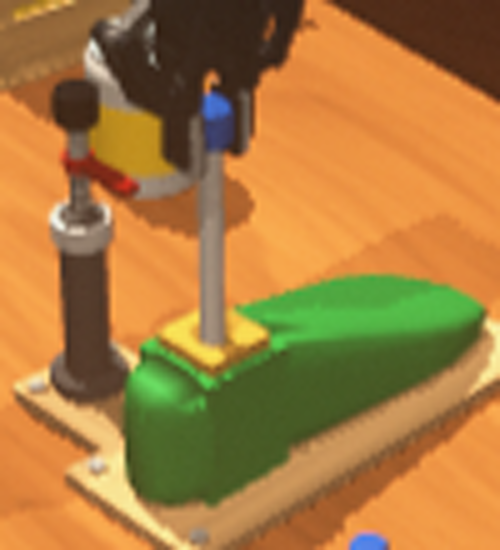

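Request:
arm_command:
  steps:
    - [0, 0, -0.003, 0, 0, 0, 255]
    - [0, 0, -0.006, 0, 0, 0, 255]
    - [0, 0, -0.009, 0, 0, 0, 255]
    - [0, 0, -0.012, 0, 0, 0, 255]
    - [0, 0, -0.015, 0, 0, 0, 255]
    - [0, 0, -0.018, 0, 0, 0, 255]
    - [0, 0, -0.02, 0, 0, 0, 255]
    - [0, 0, -0.02, 0, 0, 0, 255]

```text
clock: 10.3
position: [533.8, -28.0, 264.8]
eef_rot: [2.115, 2.323, 0.0]
ft_force: [0.3, -0.1, 0.0]
grip_width: 0.285
```

Request:
arm_command:
  steps:
    - [0, 0, -0.001, 0, 0, 0, 255]
    - [0, 0, -0.002, 0, 0, 0, 255]
    - [0, 0, -0.003, 0, 0, 0, 255]
    - [0, 0, -0.004, 0, 0, 0, 255]

```text
clock: 10.8
position: [533.8, -28.0, 260.9]
eef_rot: [2.115, 2.323, 0.0]
ft_force: [0.1, -0.1, -1.3]
grip_width: 0.287
```

Request:
arm_command:
  steps:
    - [0, 0, -0.0015, 0, 0, 0, 255]
    - [0, 0, -0.003, 0, 0, 0, 255]
    - [0, 0, -0.0045, 0, 0, 0, 255]
    - [0, 0, -0.006, 0, 0, 0, 255]

```text
clock: 11.3
position: [533.9, -28.0, 255.3]
eef_rot: [2.114, 2.323, 0.0]
ft_force: [0.2, 0.8, 3.7]
grip_width: 0.287
```

Request:
arm_command:
  steps:
    - [0, 0, -0.0015, 0, 0, 0, 255]
    - [0, 0, -0.003, 0, 0, 0, 255]
    - [0, 0, -0.004, 0, 0, 0, 255]

```text
clock: 11.68
position: [533.9, -28.0, 251.0]
eef_rot: [2.114, 2.323, 0.0]
ft_force: [0.3, 0.5, 4.2]
grip_width: 0.284
```

Request:
arm_command:
  steps:
    - [0, 0, -0.001, 0, 0, 0, 255]
    - [0, 0, -0.002, 0, 0, 0, 255]
    - [0, 0, -0.003, 0, 0, 0, 255]

```text
clock: 12.05
position: [533.9, -28.0, 248.0]
eef_rot: [2.114, 2.323, 0.0]
ft_force: [-0.6, 0.2, 4.1]
grip_width: 0.282
```

Request:
arm_command:
  steps:
    - [0, 0, -0.001, 0, 0, 0, 255]
    - [0, 0, -0.002, 0, 0, 0, 255]

```text
clock: 12.3
position: [534.3, -28.1, 247.4]
eef_rot: [2.114, 2.322, 0.001]
ft_force: [-1.4, -0.2, 14.3]
grip_width: 0.281
```

Request:
arm_command:
  steps:
    - [0, 0, 0, 0, 0, 0, 255]
    - [0, 0, 0, 0, 0, 0, 255]

```text
clock: 12.55
position: [534.3, -28.1, 247.4]
eef_rot: [2.113, 2.322, 0.001]
ft_force: [-1.0, -0.1, 10.7]
grip_width: 0.282
```

Request:
arm_command:
  steps:
    - [0, 0, -0.0005, 0, 0, 0, 255]
    - [0, 0, -0.001, 0, 0, 0, 255]
    - [0, 0, -0.001, 0, 0, 0, 255]
    - [0, 0, -0.001, 0, 0, 0, 255]
    - [0, 0, -0.001, 0, 0, 0, 255]

```text
clock: 13.18
position: [534.5, -28.1, 247.4]
eef_rot: [2.113, 2.321, 0.001]
ft_force: [-1.8, -0.5, 15.8]
grip_width: 0.282
```

```bash
python3 - <<'E'
from h import *
for i in range(4):
    st=get_state();print(st["position"],st["ft_force"])
    im=get_image("side")
crop(im,280,130,380,240,5,"pics/s7.png")
E
```

```text
[534.52163865 -28.07998941 247.36372839] [-1.84921209 -0.48597139 15.79216928]
[534.51348117 -28.0756996  247.35942196] [-2.47223601 -0.71458711 14.93778747]
[534.52387032 -28.07193443 247.35943478] [-1.98978873  0.25131921 15.16514307]
[534.52858944 -28.09228595 247.38428024] [-2.08128621  0.61840939 15.16830362]
```

View pics/s7.png

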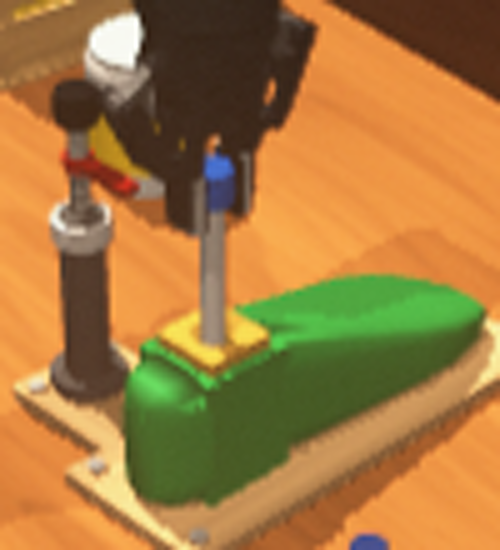

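Request:
arm_command:
  steps:
    - [0.0005, 0, 0.001, 0, 0, 0, 255]
    - [0.0005, 0, 0.0018, 0, 0, 0, 255]
    - [0.0005, 0, 0.0018, 0, 0, 0, 255]

```text
clock: 13.75
position: [534.4, -28.1, 247.5]
eef_rot: [2.114, 2.323, 0.0]
ft_force: [-0.9, 0.2, 7.5]
grip_width: 0.281
```

Request:
arm_command:
  steps:
    - [0, 0, 0, 0, 0, 0, 180]
    - [0, 0, 0, 0, 0, 0, 100]
    - [0, 0, 0, 0, 0, 0, 0]
    - [0, 0, 0, 0, 0, 0, 0]
    - [0, 0, 0, 0, 0, 0, 0]
    - [0, 0, 0, 0, 0, 0, 0]

```text
clock: 14.5
position: [534.2, -28.0, 246.7]
eef_rot: [-2.114, -2.323, 0.0]
ft_force: [-0.2, -0.3, -1.0]
grip_width: 0.999
```

```bash
python3 - <<'E'
from h import *
st=get_state();print(st["position"],st["ft_force"],st["grip_width"])
im=get_image("wrist");cv2.imwrite("pics/w8.png",im["pixels"][:,:,::-1])
E
```

```text
[534.24423187 -28.0112466  246.65724482] [-0.23086996 -0.27131198 -0.99712169] 0.9989488159060457
```

View pics/w8.png

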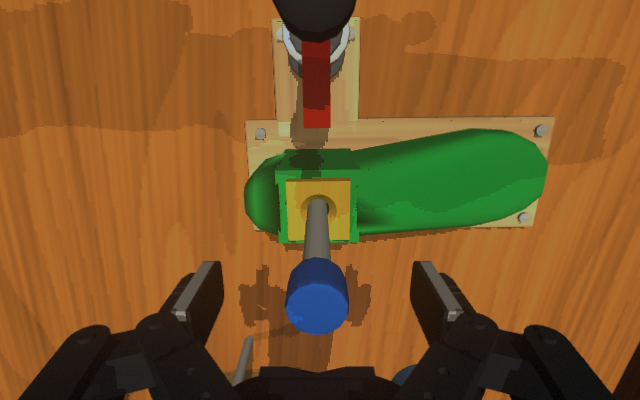

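Request:
arm_command:
  steps:
    - [0, 0, 0.03, 0, 0, 0, 0]
    - [0, 0, 0.07, 0, 0, 0, 0]
    - [0, 0, 0.11, 0, 0, 0, 0]
    - [-0.002, 0.02, 0.13, 0, 0, 0, 0]
    - [-0.004, 0.05, 0.13, 0, 0, 0, 0]
    - [-0.006, 0.07, 0.13, 0, 0, 0, 0]
    - [-0.006, 0.07, 0.13, 0, 0, 0, 0]
    - [-0.006, 0.07, 0.13, 0, 0, 0, 0]

```text
clock: 15.55
position: [528.4, 40.7, 376.6]
eef_rot: [2.116, 2.322, -0.001]
ft_force: [-0.4, -0.1, 0.5]
grip_width: 0.998
```

```bash
python3 - <<'E'
from h import *
st=get_state();print(st["position"],st["eef_rot"],st["ft_force"],st["grip_width"])
im=get_image("wrist");cv2.imwrite("pics/w9.png",im["pixels"][:,:,::-1])
im=get_image("side");crop(im,280,130,380,240,6,"pics/s9.png")
im=get_image("top");crop(im,250,160,340,235,8,"pics/t9.png")
E
```

```text
[528.40741666  40.7317368  376.62743048] [ 2.11569313e+00  2.32175089e+00 -9.93232676e-04] [-0.3983789  -0.06029751  0.50343664] 0.9975538665327399
```

View pics/w9.png

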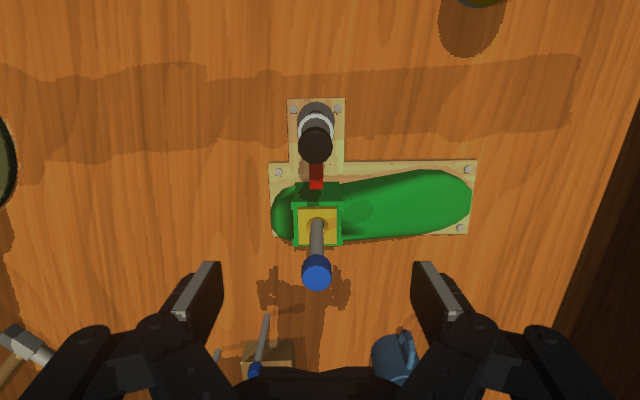

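View pics/s9.png

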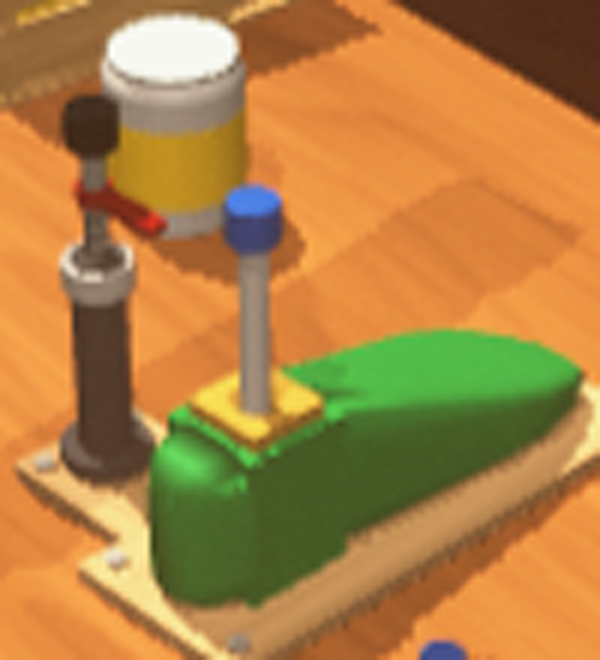

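View pics/t9.png

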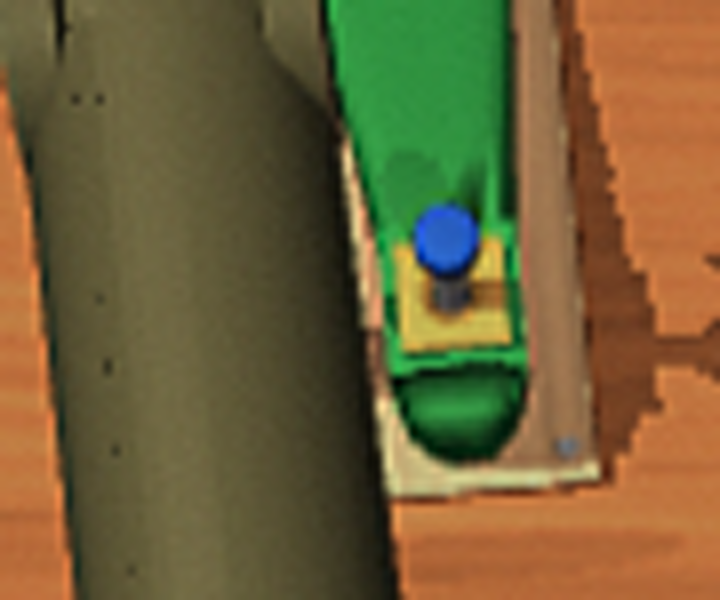

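```bash
cat >> h.py <<'E'
def zfit(im,P,xy,uv):
    zs=np.arange(20,330,.25);q=proj(im,np.c_[np.tile(xy,(len(zs),1)),zs],P)
    e=np.linalg.norm(q-uv,axis=1);i=e.argmin();return zs[i],e[i],(q[i]-uv).round(1)
E
python3 - <<'E'
from h import *
th=np.radians(6.3);b=np.array([534.2,-28]);n=np.array([-np.sin(th),np.cos(th)])
S=get_image("side");p=S["pose"]
c=lambda x,y:(280+x/6-.42,130+y/6-.42)
for nm,xy,uv in [("rodtop",b,c(253,202)),("mouth",b,c(256,412)),("tip",b+65*n,c(160,219)),("knobmid",b+110*n,c(91,127)),("collar top",b+110*n,c(97,262))]:
    print(nm,xy.round(1),np.round(uv,1),zfit(S,p,xy,uv))
st=get_state();W=get_image("wrist");P=campose(W,st)
print(W["T_tool_cam"][:3,3],st["position"])
for nm,uv,z in [("knobtop",(316,148),206),("knobtop",(316,148),200),("rodtop",(317,276),209),("mouth",(317.5,226),102)]: print(nm,ray(W,uv,z,P).round(1))
crop(W,260,90,380,300,4,"pics/w9c.png")
E
```

```text
rodtop [534.2 -28. ] [321.7 163.2] (np.float64(205.25), np.float64(0.42648741239855464), array([ 0.4, -0. ]))
mouth [534.2 -28. ] [322.2 198.2] (np.float64(93.0), np.float64(0.373508561775614), array([ 0.4, -0. ]))
tip [527.1  36.6] [306.2 166.1] (np.float64(167.5), np.float64(0.09126078608920848), array([-0.1, -0. ]))
knobmid [522.1  81.3] [294.7 150.7] (np.float64(197.0), np.float64(0.3207334323941232), array([ 0.3, -0. ]))
collar top [522.1  81.3] [295.7 173.2] (np.float64(123.25), np.float64(0.40353902646858514), array([0.4, 0. ]))
[ 83.7213226   0.9129349 -70.1655779] [528.42723725  40.82527079 376.59129948]
knobtop [525.3  81.7 206. ]
knobtop [525.4  80.6 200. ]
rodtop [536.  -23.9 209. ]
mouth [536.9 -25.4 102. ]
```

View pics/w9c.png

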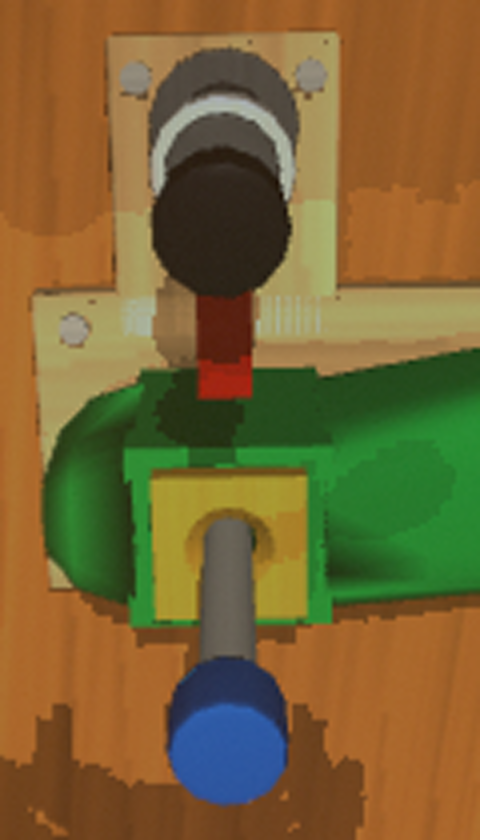

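Request:
arm_command:
  steps:
    - [-0.003, 0.02, 0, 0, 0, 0, 0]
    - [-0.0055, 0.039, 0, 0, 0, 0, 0]
    - [-0.0055, 0.039, -0.02, 0, 0, 0, 0]
    - [-0.0055, 0.039, -0.05, 0, 0, 0, 0]
    - [-0.0055, 0.039, -0.08, 0, 0, 0, 0]
    - [-0.0055, 0.039, -0.105, 0, 0, 0, 0]
    - [-0.0055, 0.039, -0.12, 0, 0, 0, 0]
    - [-0.0055, 0.039, -0.12, 0, 0, 0, 0]
    - [-0.0055, 0.039, -0.12, 0, 0, 0, 0]

```text
clock: 16.92
position: [523.4, 81.0, 257.8]
eef_rot: [2.114, 2.322, 0.002]
ft_force: [-0.1, 0.6, -0.2]
grip_width: 0.995
```

```bash
python3 - <<'E'
from h import *
st=get_state();print(st["position"],st["eef_rot"],st["ft_force"],st["grip_width"])
im=get_image("wrist");cv2.imwrite("pics/w10.png",im["pixels"][:,:,::-1])
im=get_image("side");crop(im,260,110,380,240,5,"pics/s10.png")
E
```

```text
[523.39143704  81.03657285 257.77430512] [2.11395467e+00 2.32239725e+00 1.95304254e-03] [-0.06701162  0.62445225 -0.1954541 ] 0.9947332417690824
```

View pics/w10.png

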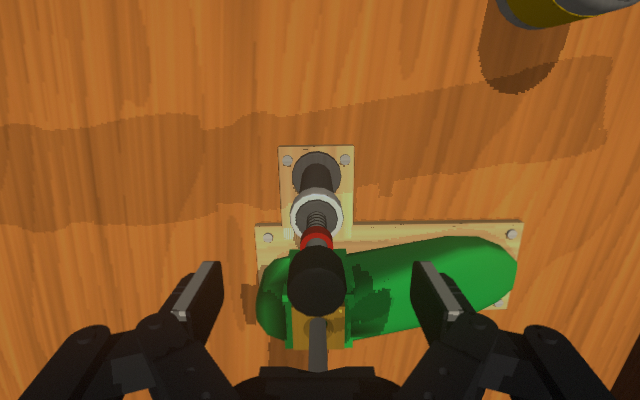

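View pics/s10.png

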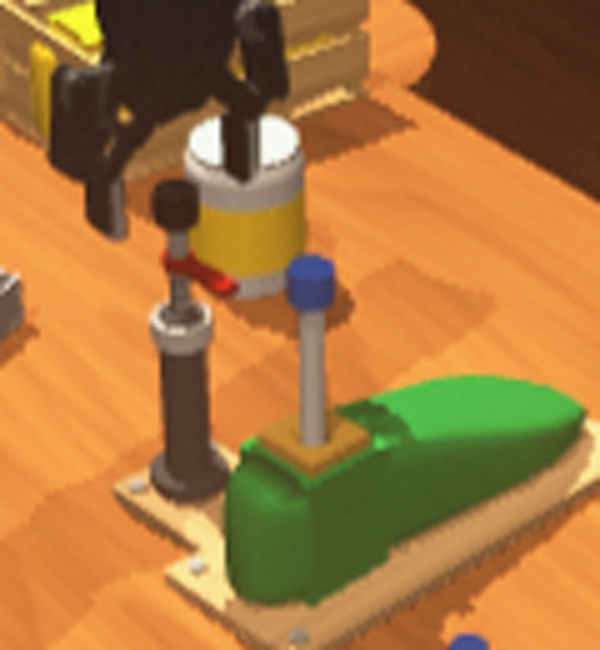

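Request:
arm_command:
  steps:
    - [0, 0.001, -0.004, 0, 0, 0, 0]
    - [0, 0.001, -0.005, 0, 0, 0, 120]
    - [0, 0.001, -0.005, 0, 0, 0, 200]
    - [0, 0.001, -0.005, 0, 0, 0, 255]
    - [0, 0.001, -0.005, 0, 0, 0, 255]
    - [0, 0.001, -0.005, 0, 0, 0, 255]
    - [0, 0.001, -0.005, 0, 0, 0, 255]
    - [0, 0.001, -0.005, 0, 0, 0, 255]
  force: 60

```text
clock: 18.02
position: [523.2, 82.0, 252.0]
eef_rot: [2.114, 2.323, 0.001]
ft_force: [2.5, 0.6, -0.2]
grip_width: 0.284
```

```bash
python3 - <<'E'
from h import *
st=get_state();print(st["position"],st["eef_rot"],st["ft_force"],st["grip_width"])
im=get_image("wrist");cv2.imwrite("pics/w11.png",im["pixels"][:,:,::-1])
im=get_image("side");crop(im,260,110,380,240,5,"pics/s11.png")
E
```

```text
[523.17805357  81.96594468 251.9749964 ] [2.11420163e+00 2.32266665e+00 1.37641832e-03] [ 2.46334832  0.55160508 -0.22148564] 0.2843858507315404
```

View pics/w11.png

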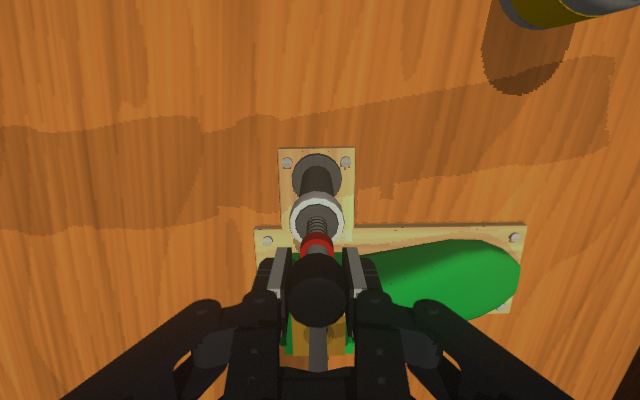

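View pics/s11.png

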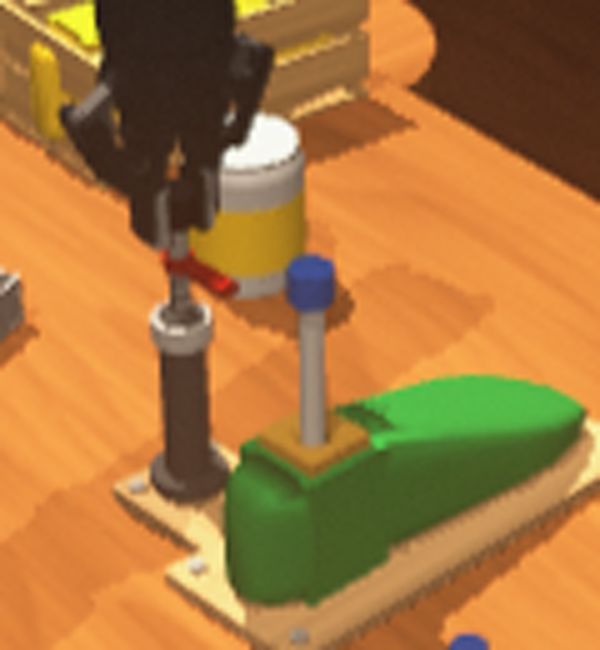

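Request:
arm_command:
  steps:
    - [0, 0, 0.002, 0, 0, 0, 255]
    - [0, 0, 0.006, 0, 0, 0, 255]
    - [0, 0, 0.01, 0, 0, 0, 255]
    - [0, 0, 0.014, 0, 0, 0, 255]
    - [0, 0, 0.018, 0, 0, 0, 255]
    - [0, 0, 0.022, 0, 0, 0, 255]
    - [0, 0, 0.026, 0, 0, 0, 255]
    - [0, 0, 0.03, 0, 0, 0, 255]
    - [0, 0, 0.034, 0, 0, 0, 255]
    - [0, 0, 0.035, 0, 0, 0, 255]
    - [0, 0, 0.035, 0, 0, 0, 255]
    - [0, 0, 0.035, 0, 0, 0, 255]

```text
clock: 19.62
position: [523.1, 82.0, 286.3]
eef_rot: [2.114, 2.323, 0.002]
ft_force: [5.7, 0.2, -3.6]
grip_width: 0.286
```

```bash
python3 - <<'E'
from h import *
st=get_state();print(st["position"],st["eef_rot"],st["ft_force"],st["grip_width"])
im=get_image("wrist");cv2.imwrite("pics/w12.png",im["pixels"][:,:,::-1])
im=get_image("side");crop(im,280,120,340,220,6,"pics/s12.png")
E
```

```text
[523.14367065  81.98032263 286.32858539] [2.11429583e+00 2.32311644e+00 1.50161996e-03] [ 5.68073012  0.24777405 -3.61865915] 0.2855100021662489
```

View pics/w12.png

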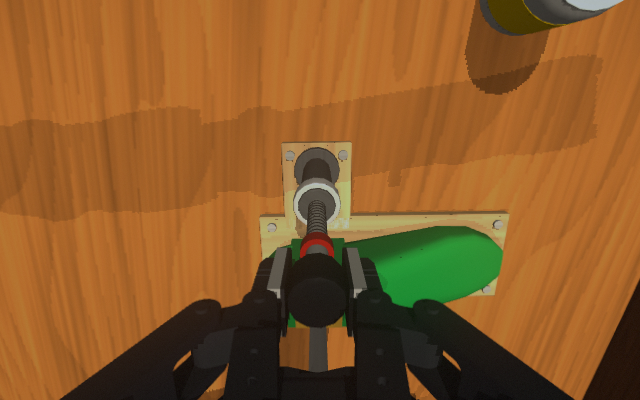

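View pics/s12.png

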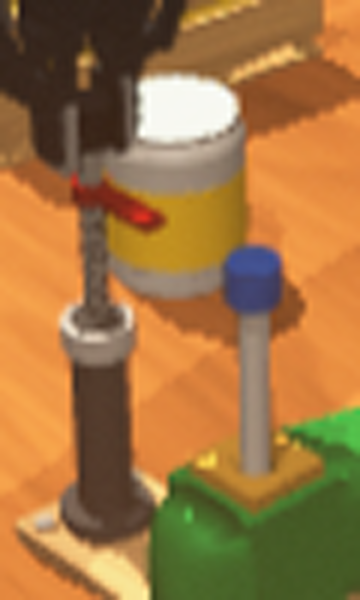

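```bash
python3 - <<'E'
from h import *
im=get_image("side");crop(im,285,140,335,180,15,"pics/s12z.png")
E
```

```text
(no output)
```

View pics/s12z.png

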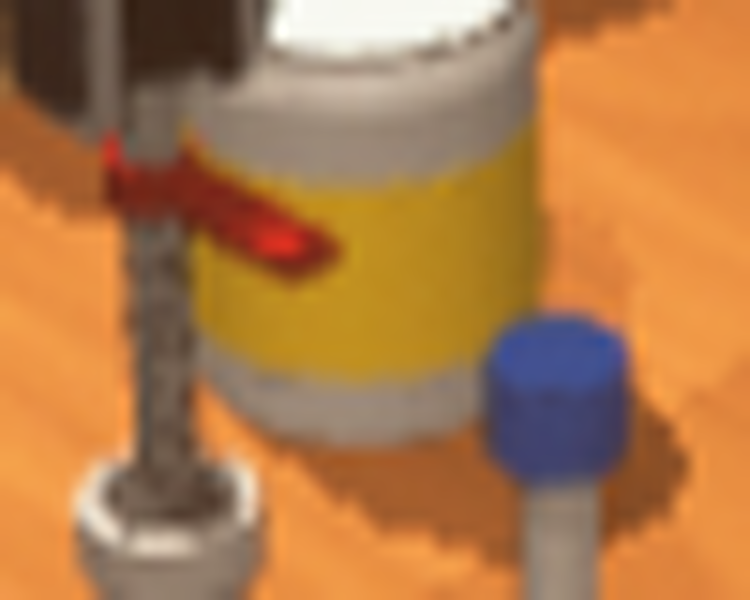

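```bash
python3 - <<'E'
from h import *
im=get_image("side");P=im["pose"];f=15
th=np.radians(6.3);b=np.array([534.2,-28]);n=np.array([-np.sin(th),np.cos(th)]);m=np.array([np.cos(th),np.sin(th)])
px=lambda X:proj(im,X,P)
obs=np.array([285+557/f-.47,140+350/f-.47])
sh=obs-px([[*b,209.1]])[0];print("shift",sh)
print("rodtop z raw",zfit(im,P,b,obs))
tip=np.array([285+308/f-.47,140+250/f-.47])
print("tip z raw",zfit(im,P,b+65*n,tip),"corrected",zfit(im,P,b+65*n,tip-sh))
c=cv2.resize(im["pixels"][140:180,285:335,::-1],None,fx=f,fy=f,interpolation=cv2.INTER_CUBIC)
def dr(X,col): 
    q=(px(X)+sh-[285,140]+.47)*f; cv2.polylines(c,[q.astype(int)],True,col,1)
a=np.linspace(0,6.28,40)
for z in(209.1,187.1): dr(np.c_[b[0]+13*np.cos(a),b[1]+13*np.sin(a),0*a+z],(0,255,0))
w=7
for z,col in((203,(255,255,0)),(207,(255,255,255))):
    for dz in (0,-5):
        dr([[*(b+s*n+k*m),z+dz] for s,k in((65,-w),(65,w),(110,w),(110,-w))],col)
cv2.imwrite("pics/s12o.png",c)
E
```

```text
shift [-0.49370719  0.88116439]
rodtop z raw (np.float64(206.5), np.float64(0.5054543085931976), array([ 0.5, -0. ]))
tip z raw (np.float64(198.75), np.float64(0.7613421893777865), array([0.8, 0. ])) corrected (np.float64(201.5), np.float64(0.23761809869415507), array([0.2, 0. ]))
```

View pics/s12o.png

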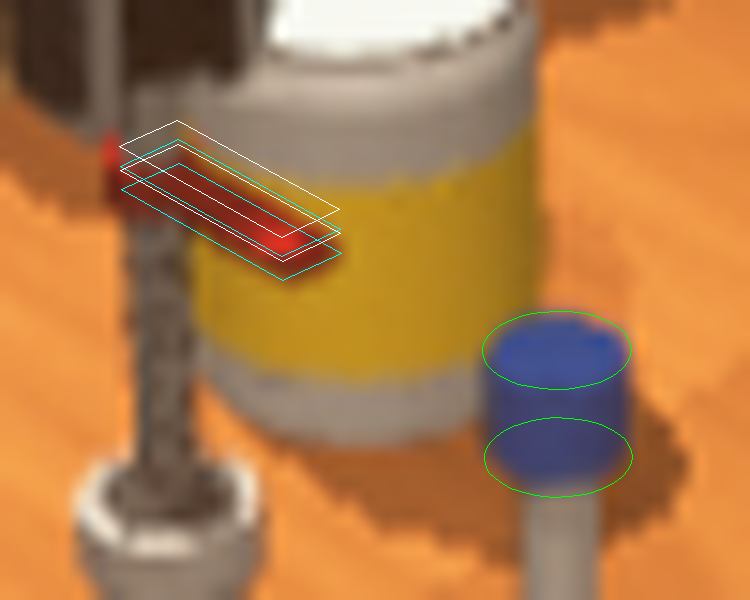

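Request:
arm_command:
  steps:
    - [0, 0, 0.002, 0, 0, 0, 255]
    - [0, 0, 0.004, 0, 0, 0, 255]
    - [0, 0, 0.006, 0, 0, 0, 255]
    - [0, 0, 0.007, 0, 0, 0, 255]
    - [0, 0, 0.007, 0, 0, 0, 255]
    - [0, 0, 0.007, 0, 0, 0, 255]

```text
clock: 20.58
position: [523.1, 81.9, 293.2]
eef_rot: [2.114, 2.323, 0.001]
ft_force: [5.5, 0.8, -5.0]
grip_width: 0.286
```

```bash
cat > ov.py <<'E'
from h import *
import sys
tz=float(sys.argv[1]);name=sys.argv[2]
st=get_state();print(st["clock"],st["position"],st["ft_force"])
im=get_image("side");P=im["pose"];f=15
th=np.radians(6.3);b=np.array([534.2,-28]);n=np.array([-np.sin(th),np.cos(th)]);m=np.array([np.cos(th),np.sin(th)])
px=lambda X:proj(im,X,P)
sh=np.array([-.49,.88])
c=cv2.resize(im["pixels"][140:180,285:335,::-1],None,fx=f,fy=f,interpolation=cv2.INTER_CUBIC);o=c.copy()
def dr(X,col): 
    q=(px(X)+sh-[285,140]+.47)*f; cv2.polylines(c,[q.astype(int)],True,col,1)
a=np.linspace(0,6.28,40)
for z in(209.1,187.1): dr(np.c_[b[0]+13*np.cos(a),b[1]+13*np.sin(a),0*a+z],(0,255,0))
w=5.5
for z,col in((tz,(255,255,0)),):
    for dz in (0,-5):
        dr([[*(b+s*n+k*m),z+dz] for s,k in((65,-w),(65,w),(110,w),(110,-w))],col)
cv2.imwrite(name,np.vstack([o[50:350,:],c[50:350,:]]))
E
python3 ov.py 209 pics/s13.png
```

```text
20.575 [523.13508063  81.9329781  293.20153979] [ 5.53029188  0.80454579 -5.04666317]
```

View pics/s13.png

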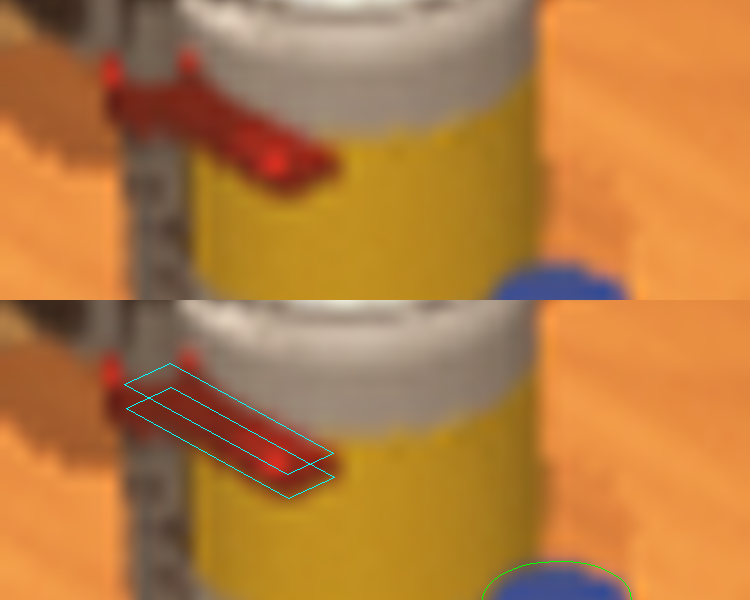

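Request:
arm_command:
  steps:
    - [-0.0005, 0, -0.0006, 0, 0, 0, 255]
    - [-0.0005, 0, -0.0006, 0, 0, 0, 255]
    - [-0.0005, 0, -0.0006, 0, 0, 0, 180]
    - [-0.0005, 0, -0.0006, 0, 0, 0, 100]
    - [-0.0005, 0, -0.0006, 0, 0, 0, 0]
    - [-0.0005, 0, -0.0006, 0, 0, 0, 0]
    - [-0.0005, 0, -0.0006, 0, 0, 0, 0]
    - [-0.0005, 0, -0.0006, 0, 0, 0, 0]

```text
clock: 21.62
position: [522.2, 82.0, 293.2]
eef_rot: [2.115, 2.323, -0.0]
ft_force: [-0.3, -0.5, 1.0]
grip_width: 0.999
```

Request:
arm_command:
  steps:
    - [0, 0, 0.02, 0, 0, 0, 0]
    - [0, 0, 0.05, 0, 0, 0, 0]
    - [0, 0, 0.08, 0, 0, 0, 0]
    - [0, 0, 0.1, 0, 0, 0, 0]
    - [0, -0.02, 0.1, 0, 0, 0, 0]
    - [0, -0.05, 0.1, 0, 0, 0, 0]
    - [0, -0.06, 0.1, 0, 0, 0, 0]
    - [0, -0.06, 0.1, 0, 0, 0, 0]
    - [0, -0.06, 0.1, 0, 0, 0, 0]
    - [0, -0.06, 0.1, 0, 0, 0, 0]

```text
clock: 22.88
position: [522.2, 23.2, 393.2]
eef_rot: [-2.112, -2.325, -0.001]
ft_force: [-0.3, 0.6, 0.2]
grip_width: 1.001
```

```bash
python3 ov.py 209 pics/s14.png; python3 - <<'E'
from h import *
import pickle
st=get_state();im=get_image("wrist");pickle.dump((st,im),open("v1.pkl","wb"));cv2.imwrite("pics/w14.png",im["pixels"][:,:,::-1]);print(st["position"],st["qvel"].round(3))
E
```

```text
22.875 [522.23358621  23.2447558  393.18787196] [-0.33314073  0.62523864  0.15660269]
[522.23204478  22.99310771 393.18335167] [ 0.004  0.001  0.004  0.     0.001 -0.     0.004]
```

View pics/s14.png

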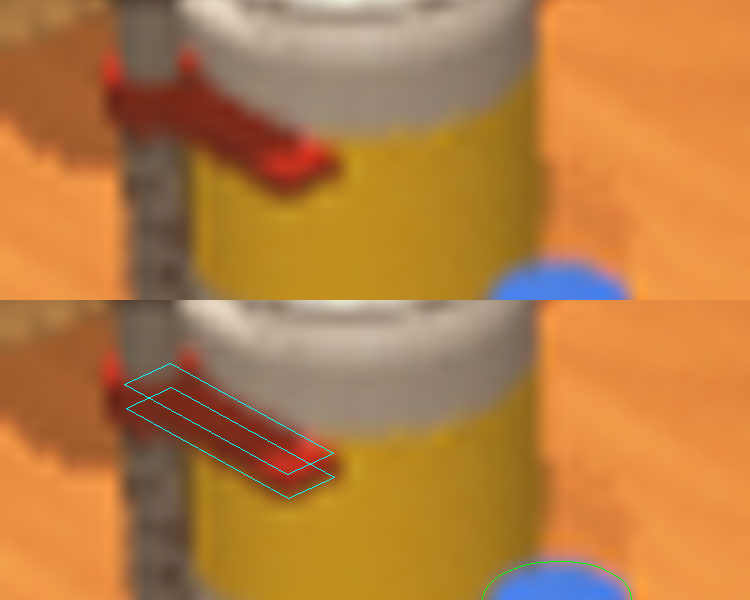

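View pics/w14.png

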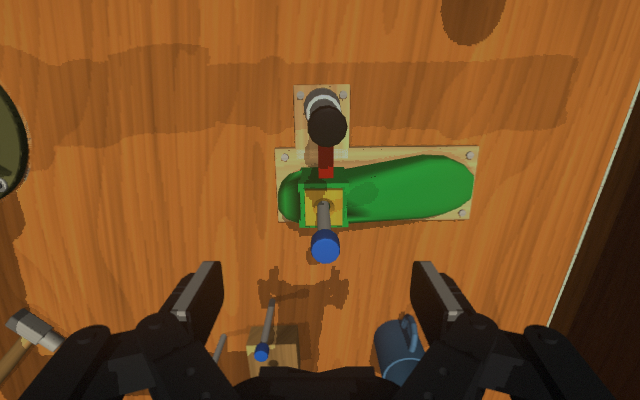

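Request:
arm_command:
  steps:
    - [0.006, 0, -0.02, 0, 0, 0, 0]
    - [0.006, 0, -0.05, 0, 0, 0, 0]
    - [0.006, 0, -0.06, 0, 0, 0, 0]
    - [0.006, 0, -0.06, 0, 0, 0, 0]
    - [0.006, 0, -0.06, 0, 0, 0, 0]
    - [0.006, 0, -0.06, 0, 0, 0, 0]

```text
clock: 23.72
position: [528.7, 22.1, 334.3]
eef_rot: [2.114, 2.322, 0.002]
ft_force: [0.1, -0.3, 0.8]
grip_width: 1.004
```

```bash
python3 - <<'E'
from h import *
import pickle
st=get_state();im=get_image("wrist");pickle.dump((st,im),open("v2.pkl","wb"));cv2.imwrite("pics/w15.png",im["pixels"][:,:,::-1]);print(st["position"],st["qvel"].round(3))
crop(im,260,60,390,330,3,"pics/w15c.png")
E
```

```text
[528.7300205   22.05304979 334.25954988] [ 0.     0.002  0.     0.005  0.001 -0.001 -0.001]
```

Request:
arm_command:
  steps:
    - [0.002, -0.03, 0, 0, 0, 0, 0]
    - [0.005, -0.07, 0, 0, 0, 0, 0]
    - [0.008, -0.1, 0, 0, 0, 0, 0]
    - [0.008, -0.1, 0, 0, 0, 0, 0]
    - [0.008, -0.1, 0, 0, 0, 0, 0]
    - [0.008, -0.1, 0, 0, 0, 0, 0]

```text
clock: 24.52
position: [536.4, -76.5, 333.4]
eef_rot: [2.112, 2.326, 0.001]
ft_force: [-0.9, -0.1, -0.9]
grip_width: 1.001
```

```bash
python3 - <<'E'
from h import *
import pickle
st=get_state();im=get_image("wrist");pickle.dump((st,im),open("v3.pkl","wb"));cv2.imwrite("pics/w16.png",im["pixels"][:,:,::-1]);print(st["position"],st["qvel"].round(3))
crop(im,260,0,390,250,3,"pics/w16c.png")
E
```

```text
[536.38530922 -76.49111681 333.42797162] [-0.001 -0.001  0.002  0.003  0.003 -0.003  0.003]
```

View pics/w15c.png

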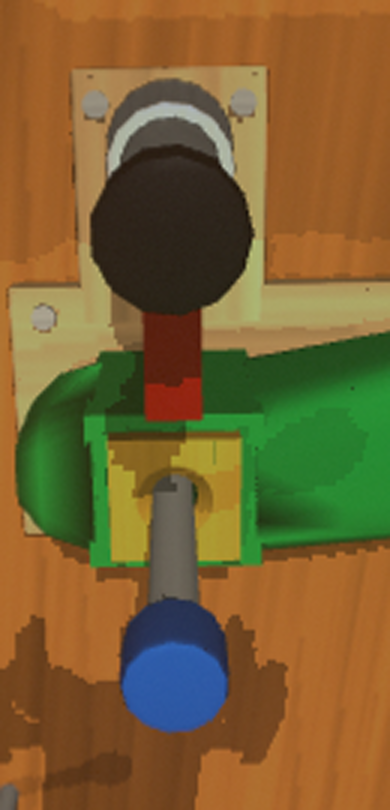

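View pics/w16c.png

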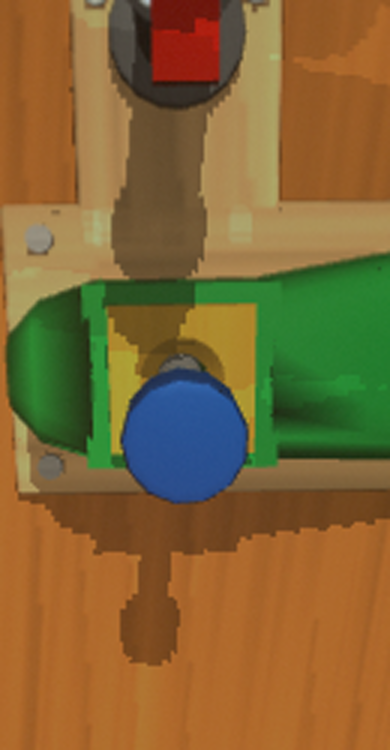

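```bash
python3 - <<'E'
from h import *
import pickle
obs={"tip":{2:(260+173/3-.33,60+418/3-.33),3:(260+186/3-.33,79.5/3-.33)},"rod":{2:(260+175/3-.33,60+686/3-.33),3:(260+185/3-.33,440/3-.33)},
"plateTL":{2:(260+108/3-.33,60+432/3-.33),3:(260+107/3-.33,305/3-.33)},"plateBR":{2:(260+242/3-.33,60+562/3-.33),3:(260+258/3-.33,455/3-.33)}}
V={}
for i in (2,3):
    st,im=pickle.load(open(f"v{i}.pkl","rb"));P=campose(im,st);V[i]=(im,P);print(im["T_tool_cam"][:3,3])
for k,o in obs.items():
    A=[]
    u=[cv2.undistortPoints(np.array([[o[i]]],float),K(V[i][0]),V[i][0]["distortion"])[0,0].reshape(2,1) for i in (2,3)]
    X=cv2.triangulatePoints(np.linalg.inv(V[2][1])[:3],np.linalg.inv(V[3][1])[:3],*u);print(k,(X[:3]/X[3]).ravel().round(1))
E
```

```text
[ 83.71967217   0.91600926 -70.16408782]
[ 83.71781805   0.91924705 -70.16454804]
tip [529.1  38.3 206.9]
rod [535.6 -26.2 208.8]
plateTL [511.9  -7.3  93.7]
plateBR [561.6 -46.7 102.3]
```

```bash
python3 - <<'E'
from h import *
im=get_image("side");cv2.imwrite("pics/s17.png",im["pixels"][:,:,::-1])
print(get_state()["clock"],get_state()["ft_force"])
E
```

```text
24.625 [ 0.3057886   0.00820714 -0.11279383]
```

View pics/s17.png

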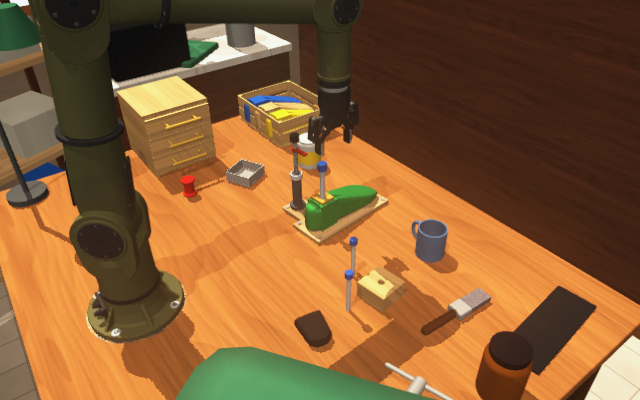

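The picture shows the rod standing in the bore (knob at about (322,165)), the pointer raised (tongue at about (303,152)), the gripper clear of both, and the bystanders where they were.

```bash
python3 -c "
from cell import *
print(finish_job())"
```

```text
the job is handed in; nothing more can be done
None
```

The rod is standing in the bore on the bottomed cork and the pointer is set level with its top. I handed the job in at about 24.6 s; `finish_job()` gives no verdict.

- **Rod:** I took the large rod from the stand and pushed it into the bore. The cork slid at about 4 N, then stopped with the rod about 58 mm in. A firm push of about 15 N, held for more than half a second, moved it no further. Then I let go, and the rod stood by itself.
- **Pointer:** I raised the pointer by its knob about 41 mm and let go. It stayed where it was.
- **Rod top height:** the gripper position put it at about 209 mm, and the wrist-camera triangulation gave 208.8 mm.
- **Tongue height:** the checks disagree slightly. The side-camera overlay puts the tongue level with the rod top, or up to about 2 mm above it given that camera's bias. The wrist-camera triangulation puts it 1.9 mm below. Both are within the 4 mm allowed.
- **End state:** the last picture shows the gripper clear of everything, with no force on it, and the bystanders where they were.

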